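# Repack the field kit and hold up its full sample tin

### The arm

A 6-joint arm with a two-finger parallel gripper is mounted at the origin on the work surface. World frame = base frame: x ahead of the robot, y to its left, z up, the work surface at z = 0. Lengths are in m, angles in rad, forces in N, time in s.
With the tool pointing down it reaches from about 0.25 to 0.725 m from the base axis. Payload 4 kg.
Tool frame: the origin (TCP) lies on the centre line of the jaws, within the pads' length; the fingertips stand 22 mm ahead of it and the grasp point (between the pads) lies 3 mm ahead of it; z points along the fingers, y is the line along which they close (so a half turn about z gives the same grasp; the last joint's range is limited). The gripper opens to 85 mm and grips with 20 to 120 N. Pads are 22 mm wide; open, the fingers measure 114 mm over their backs; the gripper's body (76 mm by 85 mm) begins 54 mm behind the grasp point. The pads swing forward as they close: fully open they stand 13 mm farther back than shut.
Start: joints at [-1.325, 0.241, 0.005, 1.335, 0, 1.571], TCP at [0.122, -0.485, 0.229] pointing down, gripper open.
Joint ranges: [-2.72, 2.72], [-1.05, 1.87], [-1.09, 1.28], [-1.99, 2.15], [-1.42, 1.44], [-3.14, 3.14]. Speed limits (rad/s): [2.79, 2.79, 3.14, 3.14, 3.14, 3.14].

### API

Orientations are given as a unit quaternion [x, y, z, w].
In Python, from workcell import bot gives the robot as it stands.
- The arm moves only by the shell command python3 -m inch 'ROWS'. ROWS is JSON, one flat list of numbers, 7 for each row, row after row: the shift along the world's x, y, z in mm, then the turn, a rotation vector about the world's x, y, z in rad, then the opening in per cent of the stroke, from 0 (shut) to 100 (fully open). A call has 1 to 8 rows; each row is the pose to reach, as a shift and turn from the pose commanded when the call began; what a row does not reach only later rows make up. A row lasts 1/12 s, in which the tool goes at most 41.7 mm and 7.16 degrees, less where a joint would pass 70% of its speed; a pose out of reach is approached as far as the arm can. A call with a gripper value outside its range is refused whole. The fingers move at their own pace and stop on an object; the grip force is fixed at half the most. Time passes only in rows, so rows that repeat a pose let the fingers close. It gives the time, the measured TCP pose, the force, the opening and the grip force at its end, in the units of the state.
- bot.get_obs(): the state, without advancing time (a new reading comes with each control period).
- bot.camera(name): name is "scene" or "top"; returns the picture (384x512x3 uint8, blue, green, red); there is no depth.
- bot.camera_info(name): a dict with "intrinsics" (3x3 intrinsics, pixels), "camera_from_world" (4x4, takes a point from world to camera coordinates). Camera axes: x right, y down, z forward; pixel columns grow to the right and rows downward; lengths in m; the calibration is good to about 2 mm. A picture is of the moment at which its call begins. camera_info takes no time and is no camera call.
- bot.job_done(): hands the job in; it is judged then, once.
Trained networks look in the newest picture that a camera, given by its name, has taken for a name from the list of things; names that differ only in an ending like _2 or _b are one class to them, and where a whole thing is asked for, a point or a joint stands for the part that bears it (a point fixed in the world has none). Each returns a list of dicts, best first, with "confidence" (0 to 1); they miss things now and then, are a little off and sometimes report something else, mostly with a low value. They report only what shows in the picture. A call takes as long as a camera call.
- bot.silhouettes(camera, target): "mask" (384x512 bool, what is visible of it) and "uv" ([column, row] in pixels, amid what is visible of it).
- bot.spot_point(camera, target): "uv" ([column, row] in pixels: a listed point, or the origin of a listed thing).
The state is a dict: "clock": time; "joint_pos": joint angles; "joint_vel": joint speeds; "tau": joint torques, N m; "eef_pos": TCP position; "tool_rot": TCP orientation; "ft_force": force on the tool from outside, world axes, zero at the start; "ft_torque": the same for the moment, N m; "grip_width": finger opening in m; "grasp_force": force on a finger pad.
Only numpy, scipy, OpenCV 4.12 (cv2) and the standard library are available. Lean on these libraries where they do the work, as an engineer would, in place of code of your own. Each camera call takes 0.05 s, during which the arm holds its last target. There are 200 camera calls.

### The job

A pupil has come for the lost field kit: lay the torch and the magnifying glass fully home in their matching nests in the kit tray. Then heft the three identical closed tins, lifting each clear of the shelf, to find the kit's sample tin, which is the heaviest, and hold it up level for the pupil to see, about 20 cm above the shelf: finish still holding it there. The other two tins are left standing on the shelf; keep every tin upright and leave everything else where it is.

Things in the scene. Friction and masses are not known exactly. Their poses are not given: they have to be found in the camera images.
- tray: field kit tray, grey with black foam, 216 (x) x 172 (y) x 16 mm high, fixed. Origin: centre of underside, z up. Nests 12 mm deep, floor 4 mm above the shelf, 4 to 6 mm play round a part. A finger channel 44 mm wide, as deep as the nests, crosses the whole tray along y at x = -23 mm, open at both ends. A brass compass 20 mm high is fixed in the corner at (-85, -64) mm.
- torch_nest (a point): where the torch's origin lies when it is fully home: tray frame (-23, 52, 21) mm, in the middle of the finger channel. Axes as the tray's; the torch's +x (head) points along tray +x. The nest has a short wide slot for the tail cap at -x, a narrow middle and a long wide slot for the head at +x.
- magnifier_nest (a point): where the magnifier's origin lies when it is fully home: tray frame (-23, -33, 12) mm, in the middle of the finger channel. Axes as the tray's; the magnifier's +x (lens) points along tray +x. The nest has a handle slot at -x and a round (eight-sided) lens end at +x.
- torch: silver metal torch lying on the shelf, 140 mm long along its x axis, 135 to 195 g. Origin on its axis at mid-length, 17 mm above what it lies on. Hexagonal head (34 mm across flats, 39 mm wide over corners) from x = +30 to +70 mm, hexagonal tail cap of the same width from x = -70 to -56 mm; between them a round barrel 26 mm thick, to be gripped at the origin.
- magnifier: blue plastic magnifying glass lying flat, 160 mm long, 16 mm thick throughout, 90 g. Origin in the middle of the handle, 8 mm above what it lies on. The handle, 18 mm wide with flat sides, runs from x = -42 to +46 mm; the round lens end, 76 mm across, is centred at x = +80 mm. z is its thickness direction.
- tin_a: one of three closed round metal tins that look exactly alike: 58 mm across, 80 mm high, straight-sided, standing on the shelf. Origin: centre of its underside, z up its axis. Weight unknown, under 0.55 kg; the heaviest of the three outweighs each of the others by at least 150 g, and it may be any of them.
- tin_b: one of three closed round metal tins that look exactly alike: 58 mm across, 80 mm high, straight-sided, standing on the shelf. Origin: centre of its underside, z up its axis. Weight unknown, under 0.55 kg; the heaviest of the three outweighs each of the others by at least 150 g, and it may be any of them.
- tin_c: one of three closed round metal tins that look exactly alike: 58 mm across, 80 mm high, straight-sided, standing on the shelf. Origin: centre of its underside, z up its axis. Weight unknown, under 0.55 kg; the heaviest of the three outweighs each of the others by at least 150 g, and it may be any of them.
- clipboard: bystander: hardboard clip board, 130 x 210 mm, with a chrome spring clip (20 mm high) holding a stiff bookmark. Origin: centre of its underside.
- globe_base: bystander: turned wooden globe stand base, 110 mm across, 76 mm high. Origin: centre of its underside.
- turtle: bystander: green rubber toy turtle, about 65 x 50 mm, 31 mm high. Origin: centre of its underside.
- glasses_case: bystander: black spectacles case, 52 x 135 mm, 32 mm high. Origin: centre of its underside.
- stapler: bystander: stapler, 150 x 36 mm, 52 mm high. Origin: centre of its underside.
- lunchbox: bystander: lunch box with white lid, 130 x 174 mm, 62 mm high. Origin: centre of its underside.

How it is judged:
On the way, in this order (a step that is already met when the one before it is completed fails the run):
1. the torch and the magnifying glass lie fully home in their nests, let go (horizontal distance between torch and torch_nest below 0.01 m and z of torch in the frame of torch_nest below 0.0035 m and angle between the x axis of each of torch, magnifier and the x axis of tray, either way round below 0.12 rad and horizontal distance between magnifier and magnifier_nest below 0.01 m and z of magnifier in the frame of magnifier_nest below 0.0035 m and angle between the z axis of magnifier and the z axis of tray, either way round below 0.1 rad and contact force between the fingers and torch below 0.3 N and contact force between the fingers and magnifier below 0.3 N), for 0.2 s.
2. after that a lighter tin is hefted too: lifted clear of the shelf in the fingers (((height (world z) of tin_a above 0.005 m and contact force between the fingers and tin_a above 0.5 N) or (height (world z) of tin_c above 0.005 m and contact force between the fingers and tin_c above 0.5 N))), for 0.1 s.
At the end, for the whole second after the job is handed in: Torch and magnifier home in their nests (10 mm, under 3.5 mm proud, 0.12 rad). Heaviest tin still in the fingers, at rest, underside over 170 mm up, within 0.3 rad of upright. The lighter tins stand upright on the shelf, let go and at rest (horizontal distance between torch and torch_nest below 0.01 m and z of torch in the frame of torch_nest below 0.0035 m and angle between the x axis of each of torch, magnifier and the x axis of tray, either way round below 0.12 rad and horizontal distance between magnifier and magnifier_nest below 0.01 m and z of magnifier in the frame of magnifier_nest below 0.0035 m and angle between the z axis of magnifier and the z axis of tray, either way round below 0.1 rad and height (world z) of each of tin_a, tin_c below 0.008 m and angle between each of tin_a, tin_c's own z axis and vertical below 0.1 rad and linear speed of each of tin_a, tin_c below 0.03 m/s and contact force between the fingers and tin_a below 0.3 N and contact force between the fingers and tin_c below 0.3 N and height (world z) of tin_b above 0.17 m and angle between tin_b's own z axis and vertical below 0.3 rad and linear speed of tin_b below 0.05 m/s and contact force between the fingers and tin_b above 1 N); the arm keeps its last pose, push and grip.
It fails at once if a tin is tipped by more than 0.5 rad (angle between any of tin_a, tin_b, tin_c's own z axis and vertical above 0.5 rad).
It fails at once if a bystander is moved by more than 30 mm (distance of any of clipboard, globe_base, turtle, glasses_case, stapler, lunchbox from where it was at the start of the episode above 0.03 m).
It also fails if it takes over 72 s, if anything falls off the work surface, if the arm or the gripper's body presses on something with over 40 N, if the wrist force passes 120 N, or if a joint passes its speed limit or range.

## Working session

There is one attempt and no reset: what is moved stays moved. The work goes in short steps, Python scripts to look and compute and a shell command to move; the robot and the scene stay as the last step left them, time stands still between calls to the robot, and variables do not carry over. Pictures are saved under pics/ and viewed, at most 10 in all, crops included, and the job is handed in when it is done.

```bash
ls; mkdir -p pics; cat > h.py <<'E'
import numpy as np, cv2
from workcell import bot
def ray(cam,uv):
    i=bot.camera_info(cam);K=np.array(i["intrinsics"]);T=np.array(i["camera_from_world"])
    R,t=T[:3,:3],T[:3,3];d=R.T@np.linalg.inv(K)@np.array([uv[0],uv[1],1.]);return -R.T@t,d
def at(cam,uv,z):
    o,d=ray(cam,uv);return o+d*(z-o[2])/d[2]
def proj(cam,p):
    i=bot.camera_info(cam);q=np.array(i["camera_from_world"])@np.append(p,1);u=np.array(i["intrinsics"])@q[:3];return u[:2]/u[2]
E
python3 - <<'E'
from h import *
np.set_printoptions(precision=4,suppress=True)
s=bot.camera("scene");t=bot.camera("top")
cv2.imwrite("pics/s0.png",s);cv2.imwrite("pics/t0.png",t)
for n,z in [("tray",0),("torch_nest",.021),("magnifier_nest",.012),("torch",.017),("magnifier",.008),("tin_a",0)]:
    for c in("top","scene"):
        for r in bot.spot_point(c,n)[:4]: print(n,c,np.round(r["confidence"],2),np.round(r["uv"],1),at(c,r["uv"],z))
for n,z in [("torch",.017),("magnifier",.012)]:
    for r in bot.silhouettes("top",n)[:2]:
        ys,xs=np.nonzero(r["mask"]);P=np.array([at("top",(x,y),z)[:2] for x,y in zip(xs,ys)])
        m=P.mean(0);w,v=np.linalg.eigh(np.cov((P-m).T));a=v[:,1];q=(P-m)@a
        print(n,r["confidence"],len(xs),m,"axis",a,np.degrees(np.arctan2(a[1],a[0])),"range",q.min(),q.max(),"skew",(q**3).mean())
o=bot.get_obs();print(o["eef_pos"],o["tool_rot"],o["ft_force"],o["clock"],o["grip_width"])
E
```

```text
pics
tray top 0.68 [308.4 209.9] [ 0.5153 -0.259   0.    ]
torch_nest top 0.6 [293.3 216.3] [ 0.4956 -0.2082  0.021 ]
torch_nest scene 0.64 [223.4 159.5] [ 0.5037 -0.2046  0.021 ]
magnifier_nest top 0.59 [325.1 215.8] [ 0.4966 -0.3095  0.012 ]
magnifier_nest scene 0.69 [200.5 149. ] [ 0.4929 -0.3046  0.012 ]
magnifier_nest scene 0.69 [369.4 309.1] [0.7421 0.3776 0.012 ]
torch top 0.87 [190.9 228.9] [0.4571 0.1127 0.017 ]
torch scene 0.64 [323.4 191.1] [0.4529 0.1163 0.017 ]
magnifier top 0.82 [ 98.1 219.9] [0.486  0.4082 0.008 ]
magnifier top 0.32 [312.7 209.7] [ 0.516  -0.2714  0.008 ]
magnifier scene 0.73 [419.7 245. ] [0.4872 0.4116 0.008 ]
tin_a top 0.8 [221.4 187.7] [0.5872 0.0183 0.    ]
tin_a top 0.74 [139.4 191.6] [0.5756 0.2807 0.    ]
tin_a top 0.56 [176.4 193.4] [0.5694 0.1622 0.    ]
tin_a scene 0.9 [273.3 207.8] [0.5787 0.0249 0.    ]
tin_a scene 0.9 [316.4 223.8] [0.5648 0.1539 0.    ]
tin_a scene 0.66 [354.8 240.4] [0.5607 0.2647 0.    ]
torch 0.65 477 [0.4624 0.1183] axis [-0.9903 -0.1393] -171.99498467340305 range -0.0730796673190679 0.06939891193230865 skew -5.7489376223496175e-06
magnifier 0.73 720 [0.439  0.4369] axis [-0.8667  0.4989] 150.07443488474172 range -0.10007144157870834 0.061680910493844186 skew -5.04255810525838e-05
magnifier 0.47 276 [0.4029 0.2592] axis [-0.8359 -0.5488] -146.71229099972817 range -0.034856721450328414 0.029809617427255318 skew -3.725871747067332e-07
[ 0.1217 -0.485   0.2288] [0.9925 0.1226 0.     0.    ] [-0.4676 -0.2748 -0.1907] 0.8 0.0851392294199703
```

View pics/t0.png

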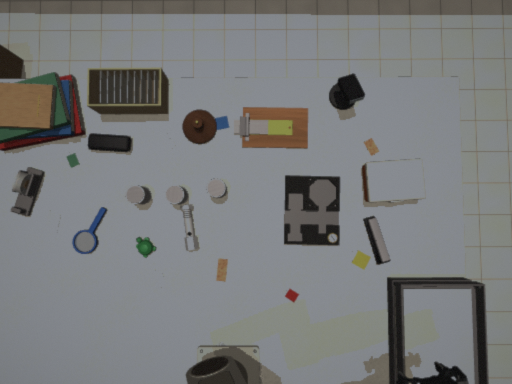

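View pics/s0.png

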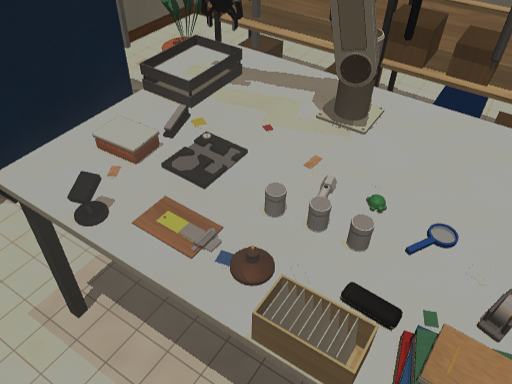

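The top view shows the tray at (312,210), the torch at (189,228), the magnifier at (88,231) and the tins at (138,195), (177,195) and (217,188). I'll zoom in to get the torch head direction and the tray yaw.

```bash
python3 - <<'E'
from h import *
np.set_printoptions(precision=4,suppress=True)
t=cv2.imread("pics/t0.png");s=cv2.imread("pics/s0.png")
f=lambda im,x0,y0,w,h,k:cv2.resize(im[y0:y0+h,x0:x0+w],None,fx=k,fy=k,interpolation=cv2.INTER_CUBIC)
A=f(t,165,175,70,100,4);B=f(t,60,175,100,100,3);C=f(t,265,160,100,100,3);D=f(s,250,165,110,75,4)
canvas=np.zeros((600,800,3),np.uint8)
for im,x,y in((A,0,0),(C,290,0),(B,0,300),(D,300,300)):
    if y==300 and x==0: im=im[:300]; 
    h=min(im.shape[0],600-y,300 if y==0 else 300);w=min(im.shape[1],800-x);canvas[y:y+h,x:x+w]=im[:h,:w]
cv2.imwrite("pics/z0.png",canvas)
bot.camera("top");bot.camera("scene")
for c in("top","scene"):
  for n,z in [("tray",.016),("magnifier",.012),("torch",.017)]:
    for r in bot.silhouettes(c,n)[:1]:
        ys,xs=np.nonzero(r["mask"]);P=np.array([at(c,(x,y),z)[:2] for x,y in zip(xs,ys)])
        (cx,w,a)=cv2.minAreaRect((P*1000).astype(np.float32)); print(c,n,r["confidence"],len(P),P.mean(0),cx,w,a)
  r=bot.silhouettes(c,"tin_a")
  for q in r[:3]:
    ys,xs=np.nonzero(q["mask"]); print("tin",c,q["confidence"],len(xs),q["uv"],at(c,q["uv"],.04 if c=="scene" else .07))
E
```

```text
Traceback (most recent call last):
  File "h.py", line 7, in at
    o,d=ray(cam,uv);return o+d*(z-o[2])/d[2]
        ~~~^^^^^^^^
  File "h.py", line 4, in ray
    i=bot.camera_info(cam);K=np.array(i["intrinsics"]);T=np.array(i["camera_from_world"])
ValueError: time passes only in moves, steps and waits
```

View pics/z0.png

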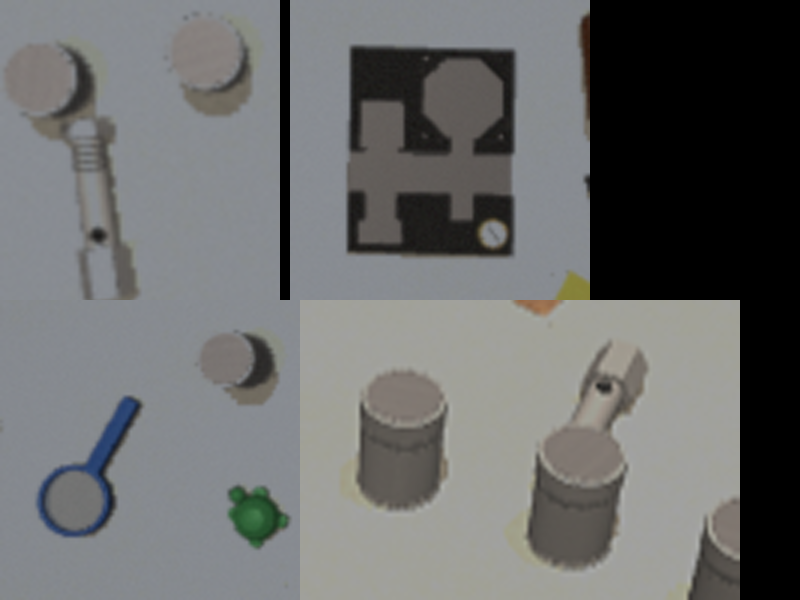

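The zoom shows the torch head pointing towards the robot (crop (100,280)), the lens end at the lower left, and the tray almost square to the world axes. One more vectorised measurement with the calibration cached.

```bash
cat > h.py <<'E'
import numpy as np, cv2, os, pickle
from workcell import bot
np.set_printoptions(precision=4,suppress=True)
if not os.path.exists("cal.pkl"):
    pickle.dump({c:{k:np.array(v) for k,v in bot.camera_info(c).items() if k in("intrinsics","camera_from_world")} for c in("top","scene")},open("cal.pkl","wb"))
CAL=pickle.load(open("cal.pkl","rb"))
def at(cam,uv,z):
    uv=np.atleast_2d(np.asarray(uv,float));K=CAL[cam]["intrinsics"];T=CAL[cam]["camera_from_world"]
    R,t=T[:3,:3],T[:3,3];d=np.c_[uv,np.ones(len(uv))]@np.linalg.inv(K).T@R;o=-R.T@t
    return (o+d*((z-o[2])/d[:,2])[:,None])[:,:2].squeeze()
def proj(cam,P):
    P=np.atleast_2d(P);q=np.c_[P,np.ones(len(P))]@CAL[cam]["camera_from_world"][:3].T@CAL[cam]["intrinsics"].T
    return q[:,:2]/q[:,2:]
def mask(cam,n):
    r=bot.silhouettes(cam,n);return r
def pts(m,cam,z):
    ys,xs=np.nonzero(m);return at(cam,np.c_[xs,ys],z)
E
python3 - <<'E'
from h import *
bot.camera("top");bot.camera("scene")
for c in("top","scene"):
  for n,z in [("tray",.016),("magnifier",.012),("torch",.017)]:
    for r in mask(c,n)[:1]:
        P=pts(r["mask"],c,z);cx,w,a=cv2.minAreaRect((P*1000).astype(np.float32)); print(c,n,round(r["confidence"],2),len(P),"mean",P.mean(0),"rect",np.round(cx,1),np.round(w,1),round(a,1))
  for q in mask(c,"tin_a")[:4]: 
    print("tin",c,round(q["confidence"],2),q["mask"].sum(),q["uv"],at(c,q["uv"],.04 if c=="scene" else .07))
for n,z in [("tray",0),("torch_nest",.021),("magnifier_nest",.012),("torch",.017),("magnifier",.008)]:
    for c in("top","scene"):
        for r in bot.spot_point(c,n)[:1]: print(n,c,np.round(r["confidence"],2),at(c,r["uv"],z))
E
```

```text
top tray 0.84 3728 mean [ 0.5154 -0.2675] rect [ 516.8 -266.4] [172.6 215.8] 89.1
top magnifier 0.7 672 mean [0.4343 0.4373] rect [445.9 419.6] [ 78.6 154. ] 45.3
top torch 0.66 443 mean [0.4588 0.1188] rect [463.2 117.8] [140.6  39.3] 6.4
tin top 0.79 368 [173.8, 195.3] [0.5608 0.1566]
tin top 0.75 390 [139.4, 194.1] [0.5648 0.2603]
tin top 0.7 328 [218.2, 185.9] [0.5887 0.0229]
scene tray 0.69 2639 mean [ 0.5321 -0.2569] rect [ 525.8 -259.3] [186.2 230.4] 88.6
scene magnifier 0.79 808 mean [0.4455 0.4396] rect [462.8 440.3] [ 75.6 166.9] 75.1
scene torch 0.83 270 mean [0.4232 0.1144] rect [423.4 114.8] [102.3  41.4] 8.5
tin scene 0.9 626 [275.9, 198.1] [0.578  0.0306]
tin scene 0.74 713 [319.9, 215.1] [0.5677 0.1607]
tin scene 0.71 779 [357.9, 229.9] [0.5598 0.2654]
tray top 0.85 [ 0.5112 -0.2704]
tray scene 0.67 [ 0.5123 -0.277 ]
torch_nest top 0.68 [ 0.4999 -0.2145]
torch_nest scene 0.9 [ 0.5008 -0.218 ]
magnifier_nest top 0.76 [ 0.4995 -0.3155]
magnifier_nest scene 0.93 [ 0.4897 -0.3085]
torch top 0.79 [0.4625 0.1175]
torch scene 0.8 [0.4562 0.1228]
magnifier top 0.72 [0.4784 0.4125]
magnifier scene 0.56 [0.4866 0.4041]
```

```bash
python3 -m inch '[0,0,60,0,0,0,100, 0,0,60,0,0,0.12,100]'; python3 -c "
from h import *
o=bot.get_obs();print(o['joint_pos'],o['tool_rot'],o['eef_pos'])"
```

```text
clock: 2.12
eef_pos: [0.1214, -0.4839, 0.2899]
tool_rot: [0.983, 0.183, -0.0, -0.001]
ft_force: [0.0, -1.4, 0.7]
grip_width: 0.0856
grasp_force: 0.0
[-1.325   0.2227  0.1397  1.4897 -0.      1.4489] [ 0.9831  0.1828 -0.0001 -0.001 ] [ 0.1214 -0.4839  0.2899]
```

```bash
python3 -m inch '[14,25,0,0,0,0.12,100, 28,50,0,0,0,0.24,100, 42,75,0,0,0,0.36,100, 56,100,0,0,0,0.48,100, 70,125,0,0,0,0.6,100, 84,150,0,0,0,0.72,100, 98,175,0,0,0,0.84,100, 113,201,0,0,0,0.966,100]' >/dev/null;  python3 -m inch '[14,25,0,0,0,0.12,100, 28,50,0,0,0,0.24,100, 42,75,0,0,0,0.36,100, 56,100,0,0,0,0.48,100, 70,125,0,0,0,0.6,100, 84,150,0,0,0,0.72,100, 98,175,0,0,0,0.84,100, 113,201,0,0,0,0.966,100]' >/dev/null; python3 -m inch '[14,25,0,0,0,0.12,100, 28,50,0,0,0,0.24,100, 42,75,-20,0,0,0.36,100, 56,100,-40,0,0,0.48,100, 70,125,-60,0,0,0.6,100, 84,150,-80,0,0,0.72,100, 98,175,-110,0,0,0.84,100, 114,200,-140,0,0,0.966,100]'
python3 - <<'E'
from h import *
o=bot.get_obs();q=o["tool_rot"];print(o["eef_pos"],np.degrees(2*np.arctan2(q[1],q[0])),o["joint_pos"])
# tray fit from first top picture
t=cv2.imread("pics/t0.png");g=cv2.cvtColor(t,cv2.COLOR_BGR2GRAY)
roi=np.zeros_like(g);roi[165:260,275:355]=1
m=((g<125)&(roi>0)).astype(np.uint8)
cs,_=cv2.findContours(m,cv2.RETR_EXTERNAL,cv2.CHAIN_APPROX_NONE);c=max(cs,key=cv2.contourArea)[:,0]
P=at("top",c,.016)
print(len(c),[np.round(v,1) for v in cv2.minAreaRect((P*1000).astype(np.float32))])
f=m[175:245,283:342]; print(g[210,278:348][::3])
E
```

```text
clock: 4.12
eef_pos: [0.4624, 0.1183, 0.1487]
tool_rot: [-0.063, 0.998, 0.0, 0.001]
ft_force: [0.6, -0.5, 0.1]
grip_width: 0.0852
grasp_force: 0.0
[0.4624 0.1183 0.1487] 187.20168649980394 [ 0.2506  0.2465 -0.2033  1.1187 -0.      0.1249]
247 [array([ 515. , -266.8]), array([175.8, 220.5]), np.float64(88.0)]
[139 139 117  59  88  96  94  93  58  53  45  42  41  44  93  92  47  31
  31  30  39 140 139 138]
```

```bash
python3 -m inch '[0,0,-35,0,0,0,100, 0,0,-70,0,0,0,100, 0,0,-95,0,0,0,100, 0,0,-110,0,0,0,100, 0,0,-120,0,0,0,100, 0,0,-120,0,0,0,100]'; python3 -m inch '[0,0,0,0,0,0,0, 0,0,0,0,0,0,0, 0,0,0,0,0,0,0, 0,0,0,0,0,0,0,0,0,0,0,0,0,0,0,0,0,0,0,0,0]'
python3 - <<'E'
from h import *
print("cand",at("top",[[295,217.8],[322,217.8]],.016),at("top",[[295,217.8],[322,217.8]],.004))
g=cv2.cvtColor(cv2.imread("pics/t0.png"),cv2.COLOR_BGR2GRAY)
for r in (194,200,206): print(r,g[r,283:342])
for c in (288,290,310,338): print("col",c,g[205:232,c])
for r in (226,232,234,237,238): print(r,g[r,283:342])
E
```

```text
clock: 4.62
eef_pos: [0.4593, 0.1163, 0.0267]
tool_rot: [-0.06, 0.998, -0.0, -0.003]
ft_force: [0.9, -0.7, -0.2]
grip_width: 0.0856
grasp_force: 0.0
clock: 5.12
eef_pos: [0.4619, 0.1168, 0.0298]
tool_rot: [-0.06, 0.998, 0.0, 0.001]
ft_force: [-0.3, -0.4, 0.2]
grip_width: 0.012
grasp_force: 0.0
cand [[ 0.4908 -0.2141]
 [ 0.4905 -0.2989]] [[ 0.4905 -0.2156]
 [ 0.4902 -0.3012]]
194 [139 128  54  28  34  52  87  91  90  90  90  91  90  90  90  90  89  88
  85  59  31  27  29  29  29  38  68  93  92  93  94  93  93  94  93  92
  92  93  92  94  93  92  91  91  92  92  91  91  92  92  91  91  82  35
  27  34  73 131 139]
200 [135 109  47  24  31  54  92  96  95  95  95  96  95  95  96  96  96  95
  94  87  35  27  29  25  29  30  29  30  42  68  89  92  93  94  92  93
  91  93  92  91  93  93  93  92  91  93  93  92  90  88  69  41  27  28
  33  39  72 134 139]
206 [132 102  44  31  40  68  95  95  96  94  95  95  95  96  94  94  94  94
  93  86  39  26  28  29  28  27  34  35  29  29  29  35  34  32  41  56
  89  92  92  93  92  90  86  63  45  34  30  32  31  30  31  39  49  31
  25  34 
[... 932 characters left out ...]
93  94  93  94  92  92  93  93  93  92  90
  81  44  28  31  30  28  29  30  28  31  31  29  26  29  26  27  28  31
  35  34  37  35  34  33  32  27  29  47  84 114 118 131 130 119  93  57
  33  41  81 134 139]
237 [127  56  30  32  52  90  92  92  92  93  92  92  93  92  93  93  92  90
  84  44  28  30  27  27  30  30  28  29  29  29  27  27  25  28  30  28
  26  27  27  27  30  35  27  30  55 105 135 138 127 111 133 139 138 127
  74  46  81 133 138]
238 [127  58  29  32  48  89  92  93  93  92  94  93  93  94  92  92  92  92
  86  52  27  26  27  27  31  28  26  26  32  29  29  28  27  29  30  27
  30  28  28  28  28  26  27  31  54 103 133 139 137 128 111 133 137 128
  74  42  82 133 138]
```

```bash
python3 - <<'E'
from h import *
s=bot.camera("scene");t=bot.camera("top")
a=cv2.resize(s[140:260,250:420],None,fx=3.5,fy=3.5);b=cv2.resize(t[190:270,150:240],None,fx=3,fy=3)
c=np.zeros((600,800,3),np.uint8);h,w=a.shape[:2];c[:h,:w]=a[:, :800]
c[600-min(240,180):,:270]=b[:180];cv2.imwrite("pics/g1.png",c)
o=bot.get_obs();print(o["grip_width"],o["grasp_force"],o["eef_pos"])
E
```

```text
-6.799077679190866e-06 0.0 [0.4617 0.1168 0.0295]
```

View pics/g1.png

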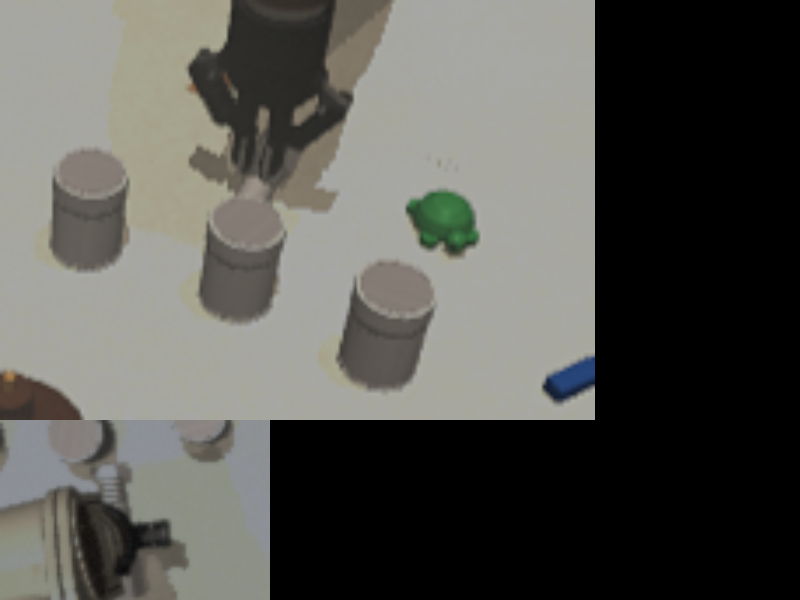

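The picture shows the fingers shut around (255,165) with the torch tail still visible by the middle tin at (258,190), and the width reads 0, so the grasp missed. I'll raise, open and look again.

```bash
python3 -m inch '[0,0,40,0,0,0,0, -40,-25,60,0,0,0,100, -60,-60,80,0,0,0,100, -70,-100,90,0,0,0,100, -70,-130,90,0,0,0,100]'
python3 - <<'E'
from h import *
s=bot.camera("scene");t=bot.camera("top")
for c in("top","scene"):
  for r in mask(c,"torch")[:2]:
    P=pts(r["mask"],c,.017);cx,w,a=cv2.minAreaRect((P*1000).astype(np.float32)); print(c,round(r["confidence"],2),len(P),"mean",P.mean(0),"rect",np.round(cx,1),np.round(w,1),round(a,1))
  for r in bot.spot_point(c,"torch")[:2]: print(c,np.round(r["confidence"],2),at(c,r["uv"],.017))
a=cv2.resize(s[140:260,250:420],None,fx=3.2,fy=3.2);b=cv2.resize(t[190:270,150:240],None,fx=2.7,fy=2.7)
c=np.zeros((600,800,3),np.uint8);h,w=a.shape[:2];c[:h,:w]=a;c[384:600,:b.shape[1]]=b;cv2.imwrite("pics/g2.png",c)
E
```

```text
clock: 5.63
eef_pos: [0.3903, -0.0136, 0.1211]
tool_rot: [-0.061, 0.998, -0.0, 0.001]
ft_force: [0.5, -0.8, -0.2]
grip_width: 0.0481
grasp_force: 0.0
top 0.75 439 mean [0.4617 0.1191] rect [464.1 119.2] [141.3  36.2] 6.5
top 0.95 [0.4631 0.1118]
top 0.72 [0.5624 0.1533]
scene 0.65 278 mean [0.4249 0.1147] rect [425.8 115.4] [99.6 44.1] 9.8
scene 0.69 [0.4575 0.115 ]
```

View pics/g2.png

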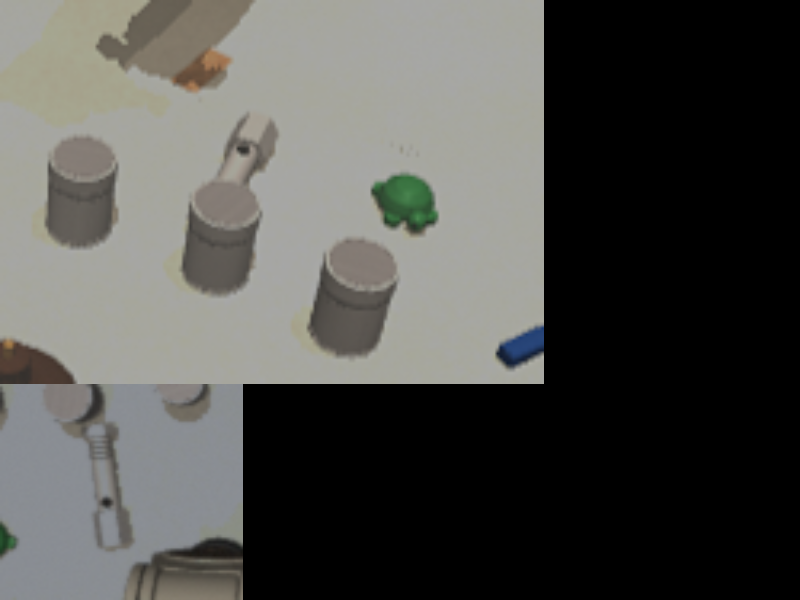

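The torch at g2 (245,150) has not moved, so the fingers closed above it. I'll check the true fingertip height by projecting into the earlier picture.

```bash
python3 - <<'E'
from h import *
for z in (0,.0075,.017,.0295,.04,.05): print(z,(proj("scene",[[.4617,.1168,z]])[0]-[250,140])*3.5,(proj("top",[[.4617,.1168,z]])[0]-[150,190])*3+[0,420])
o=bot.get_obs();print(o["eef_pos"],o["grip_width"])
a=cv2.imread("pics/g1.png")[80:260,160:360];cv2.imwrite("pics/g3.png",cv2.resize(a,None,fx=3,fy=3))
E
```

```text
0 [250.1196 200.1178] [121.3368 531.5443]
0.0075 [251.2266 193.4803] [120.2403 531.8923]
0.017 [252.6415 184.9972] [118.8313 532.3394]
0.0295 [254.5249 173.7044] [116.9426 532.9388]
0.04 [256.1265 164.1017] [115.3246 533.4523]
0.05 [257.6687 154.8554] [113.7561 533.9501]
[ 0.3916 -0.0127  0.119 ] 0.08538936765081749
```

View pics/g3.png

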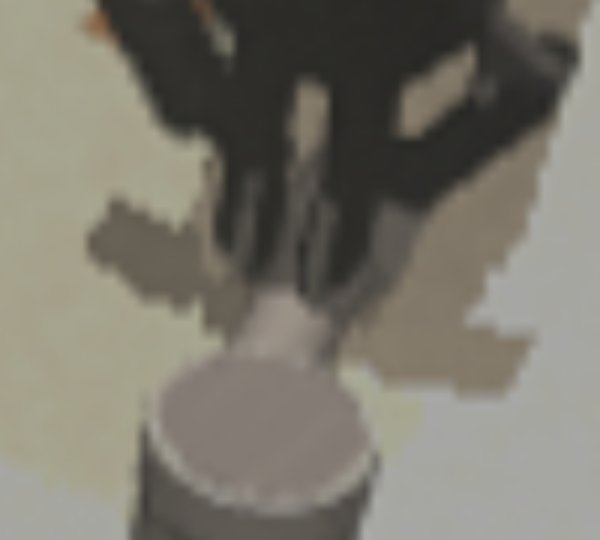

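```bash
python3 -m inch '[20,32,0,0,0,0,100, 40,64,0,0,0,0,100, 56,98,0,0,0,0,100, 71,130,0,0,0,0,100, 71,130,-30,0,0,0,100, 71,130,-60,0,0,0,100, 71,130,-80,0,0,0,100, 71,130,-90,0,0,0,100]'; python3 -m inch '[0,0,-4,0,0,0,100, 0,0,-8,0,0,0,100, 0,0,-8,0,0,0,60,0,0,-8,0,0,0,45,0,0,-8,0,0,0,45]'
python3 - <<'E'
from h import *
s=bot.camera("scene")
cv2.imwrite("pics/g4.png",cv2.resize(s[150:220,270:370],None,fx=6,fy=6))
o=bot.get_obs();print(o["eef_pos"],o["grip_width"],o["ft_force"])
for z in (0,.0075,.017,.03): print(z,(proj("scene",[[.4617,.1168,z]])[0]-[270,150])*6)
E
```

```text
clock: 6.6
eef_pos: [0.4594, 0.1188, 0.0255]
tool_rot: [-0.062, 0.998, -0.001, -0.003]
ft_force: [-1.2, 0.0, 0.1]
grip_width: 0.0857
grasp_force: 0.0
clock: 7.02
eef_pos: [0.4633, 0.1172, 0.0221]
tool_rot: [-0.06, 0.998, 0.0, 0.001]
ft_force: [1.0, -0.8, 0.5]
grip_width: 0.0519
grasp_force: 0.0
[0.4633 0.117  0.0221] 0.0439365240510416 [ 0.0328  0.0445 -0.1727]
0 [308.7765 283.059 ]
0.0075 [310.6742 271.6804]
0.017 [313.0997 257.138 ]
0.03 [316.4585 236.9993]
```

View pics/g4.png

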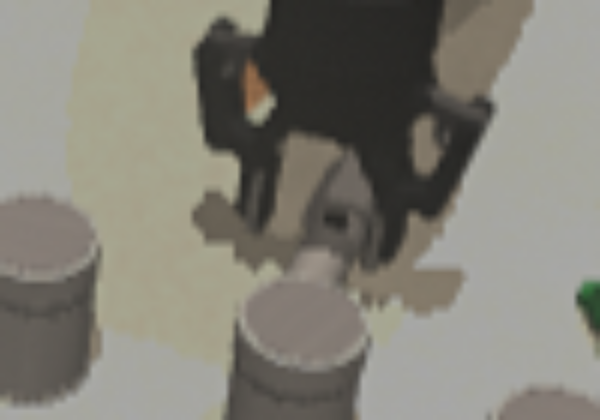

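The fingers straddle the torch (tips at (250,230) and (385,260), torch at (330,220)), but the tips sit high. I'll go lower with a force check.

```bash
python3 -m inch '[0,0,-3,0,0,0,45, 0,0,-6,0,0,0,45, 0,0,-6,0,0,0,45]'; python3 -m inch '[0,0,0,0,0,0,0, 0,0,0,0,0,0,0, 0,0,0,0,0,0,0, 0,0,0,0,0,0,0]'
```

```text
clock: 7.32
eef_pos: [0.4622, 0.1165, 0.0149]
tool_rot: [-0.059, 0.998, -0.0, -0.0]
ft_force: [0.2, 0.3, -0.5]
grip_width: 0.0386
grasp_force: 0.0
clock: 7.65
eef_pos: [0.4625, 0.1169, 0.0157]
tool_rot: [-0.06, 0.998, 0.0, 0.0]
ft_force: [-2.3, 0.1, 5.2]
grip_width: 0.0225
grasp_force: 58.7
```

```bash
python3 -m inch '[0,0,0,0,0,0,45, 0,0,0,0,0,0,45,0,0,-4,0,0,0,45, 0,0,-8,0,0,0,45, 0,0,-8,0,0,0,45]'; python3 -m inch '[0,0,0,0,0,0,20, 0,0,0,0,0,0,0, 0,0,0,0,0,0,0, 0,0,0,0,0,0,0]'
python3 - <<'E'
from h import *
s=bot.camera("scene")
cv2.imwrite("pics/g5.png",cv2.resize(s[150:220,270:370],None,fx=6,fy=6))
o=bot.get_obs();print(o["eef_pos"],o["grip_width"],o["ft_force"],o["ft_torque"])
E
```

```text
clock: 8.07
eef_pos: [0.4617, 0.1164, 0.0061]
tool_rot: [-0.06, 0.998, -0.0, -0.001]
ft_force: [0.4, 0.5, -0.0]
grip_width: 0.0383
grasp_force: 0.0
clock: 8.4
eef_pos: [0.4623, 0.1167, 0.007]
tool_rot: [-0.06, 0.998, -0.0, -0.0]
ft_force: [-1.0, 0.0, -1.3]
grip_width: 0.0245
grasp_force: 58.8
[0.4623 0.1167 0.007 ] 0.024062621296768796 [-0.1329 -0.6318 -1.2663] [-0.0019  0.0628 -0.042 ]
```

View pics/g5.png

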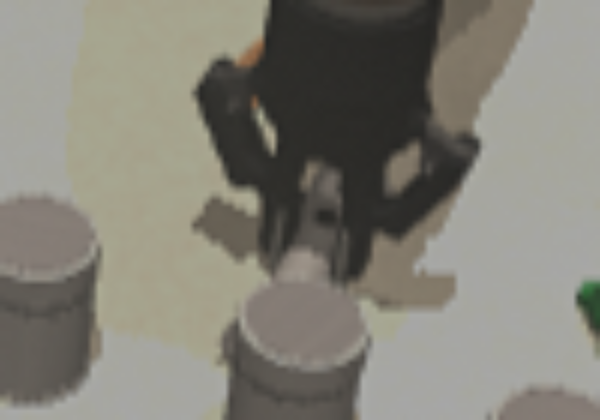

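Gripped: width is 24 mm, and the reported point is effectively the fingertip. Lift and carry, turning by -188°.

```bash
python3 -m inch '[0,0,20,0,0,0,0, 0,0,50,0,0,0,0, 0,0,85,0,0,0,0, 0,0,115,0,0,-0.05,0, 0,-20,115,0,0,-0.17,0, 0,-40,115,0,0,-0.29,0, 0,-60,115,0,0,-0.41,0, 0,-80,115,0,0,-0.53,0]';  python3 -m inch '[1,-12,0,0,0,-0.12,0, 3,-24,0,0,0,-0.24,0, 5,-36,0,0,0,-0.36,0, 7,-48,0,0,0,-0.48,0, 9,-60,0,0,0,-0.6,0, 11,-72,0,0,0,-0.72,0, 13,-84,0,0,0,-0.84,0, 16,-96,0,0,0,-0.96,0]' >/dev/null;  python3 -m inch '[1,-12,0,0,0,-0.12,0, 3,-24,0,0,0,-0.24,0, 5,-36,0,0,0,-0.36,0, 7,-48,0,0,0,-0.48,0, 9,-60,0,0,0,-0.6,0, 11,-72,0,0,0,-0.72,0, 13,-84,0,0,0,-0.84,0, 16,-96,0,0,0,-0.96,0]'; python3 -m inch '[0,-20,-20,0,0,-0.12,0, 0,-40,-30,0,0,-0.24,0, 0,-58,-40,0,0,-0.36,0, 0,-58,-40,0,0,-0.48,0, 0,-58,-40,0,0,-0.6,0, 0,-58,-40,0,0,-0.72,0,0,-58,-40,0,0,-0.833,0,0,-58,-40,0,0,-0.833,0]'
python3 - <<'E'
from h import *
o=bot.get_obs();q=o["tool_rot"];print(o["eef_pos"],np.degrees(2*np.arctan2(q[1],q[0])),o["joint_pos"],o["grip_width"])
z=o["eef_pos"][2]+.010
s=bot.camera("scene");t=bot.camera("top")
for c in("top","scene"):
  for r in mask(c,"torch")[:1]:
    P=pts(r["mask"],c,z);cx,w,a=cv2.minAreaRect((P*1000).astype(np.float32)); print(c,round(r["confidence"],2),len(P),"rect",np.round(cx,1),np.round(w,1),round(a,1))
b=cv2.resize(t[160:270,265:365],None,fx=4,fy=4);a=cv2.resize(s[100:210,140:240],None,fx=4,fy=4);cv2.imwrite("pics/p1.png",np.hstack([b,a]))
E
```

```text
clock: 9.12
eef_pos: [0.4623, 0.036, 0.1224]
tool_rot: [0.207, 0.978, 0.0, 0.0]
ft_force: [1.0, -0.3, -0.8]
grip_width: 0.0236
grasp_force: 59.3
clock: 10.45
eef_pos: [0.4941, -0.1558, 0.1219]
tool_rot: [0.92, 0.392, -0.0, -0.0]
ft_force: [-0.0, 0.1, -2.1]
grip_width: 0.0238
grasp_force: 59.1
clock: 11.12
eef_pos: [0.4942, -0.2133, 0.0819]
tool_rot: [1.0, -0.012, -0.0, -0.0]
ft_force: [0.2, 0.1, -1.7]
grip_width: 0.0242
grasp_force: 59.2
[ 0.4942 -0.2133  0.0819] -1.3897439322815357 [-0.4075  0.4234 -0.1367  1.0113 -0.      2.7584] 0.024205903540735374
top 0.44 1383 rect [ 517.2 -253.9] [160.5 200.3] 88.3
scene 0.73 237 rect [ 494.2 -214.4] [ 46.  152.7] 89.5
```

View pics/p1.png

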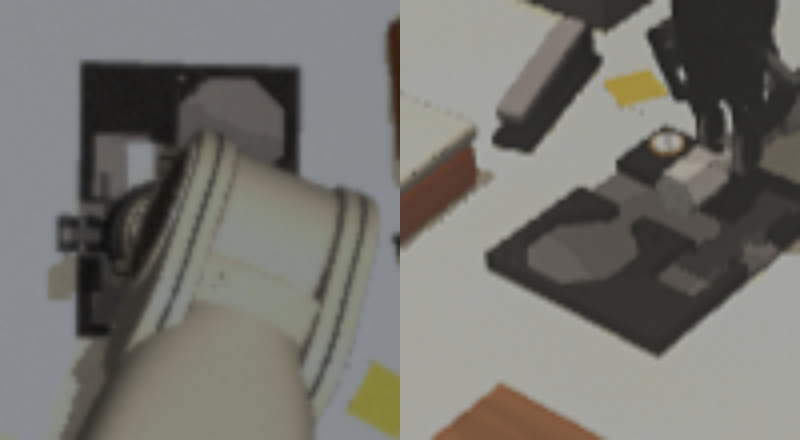

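The torch head (p1 right, (690,180)) points along tray +x, above its slot. Measured nest and torch centres agree (494, -214). Lowering with force checks.

```bash
python3 -m inch '[0,0,-30,0,0,0,0, 0,0,-50,0,0,0,0, 0,0,-56,0,0,0,0, 0,0,-56,0,0,0,0]'; python3 -m inch '[0,0,-5,0,0,0,0, 0,0,-9,0,0,0,0, 0,0,-13,0,0,0,0, 0,0,-13,0,0,0,0]'
```

```text
clock: 11.65
eef_pos: [0.4926, -0.2124, 0.0243]
tool_rot: [1.0, -0.011, -0.002, -0.001]
ft_force: [-0.1, 0.5, -1.6]
grip_width: 0.0239
grasp_force: 59.1
clock: 11.98
eef_pos: [0.4949, -0.2135, 0.0132]
tool_rot: [1.0, -0.011, 0.0, 0.0]
ft_force: [0.4, 0.4, -2.7]
grip_width: 0.0237
grasp_force: 59.1
```

```bash
python3 - <<'E'
from h import *
bot.camera("top");bot.camera("scene");o=bot.get_obs();print(o["eef_pos"],o["ft_force"],o["ft_torque"])
for c in("top","scene"):
  for r in mask(c,"torch")[:1]:
    P=pts(r["mask"],c,.022);cx,w,a=cv2.minAreaRect((P*1000).astype(np.float32)); print(c,round(r["confidence"],2),len(P),"rect",np.round(cx,1),np.round(w,1),round(a,1))
E
```

```text
[ 0.4949 -0.2134  0.0136] [-0.1578 -0.089  -1.5222] [ 0.0085 -0.0986 -0.0027]
top 0.6 92 rect [ 543.4 -212.4] [28.3 31.3] 89.8
scene 0.66 198 rect [ 529.1 -220.3] [89.1 42.5] 4.3
```

```bash
python3 -m inch '[0,0,-2,0,0,0,0, 0,0,-4,0,0,0,0, 0,0,-4,0,0,0,0]'; python3 -m inch '[0,0,0,0,0,0,50, 0,0,0,0,0,0,50, 0,0,0,0,0,0,50,0,0,20,0,0,0,50, 0,0,55,0,0,0,50, 0,-10,90,0,0,0,100, 0,10,110,0,0,0,100, -100,60,110,0,0,0,100]'
python3 - <<'E'
from h import *
bot.camera("top");bot.camera("scene")
for c in("top","scene"):
  for r in mask(c,"torch")[:1]:
    P=pts(r["mask"],c,.022);cx,w,a=cv2.minAreaRect((P*1000).astype(np.float32)); print(c,round(r["confidence"],2),len(P),"rect",np.round(cx,1),np.round(w,1),round(a,1))
  for r in bot.spot_point(c,"torch")[:1]: print(c,np.round(r["confidence"],2),at(c,r["uv"],.021))
E
```

```text
clock: 12.43
eef_pos: [0.4949, -0.2135, 0.0109]
tool_rot: [1.0, -0.011, 0.001, 0.0]
ft_force: [-2.9, 1.2, 10.8]
grip_width: 0.024
grasp_force: 60.5
clock: 13.1
eef_pos: [0.4672, -0.1877, 0.1252]
tool_rot: [1.0, -0.011, 0.009, 0.003]
ft_force: [1.2, -0.4, 0.5]
grip_width: 0.077
grasp_force: 0.0
top 0.58 195 rect [ 529.3 -216.9] [37.6 59.6] 89.5
top 0.71 [ 0.4809 -0.2218]
scene 0.94 409 rect [ 490.4 -214.5] [ 46.1 175.5] 89.9
scene 0.73 [ 0.4867 -0.2192]
```

Landed at z 0.0109, as predicted. Now on to the magnifier: origin about (0.487, 0.4085), yaw 150°.

```bash
python3 -m inch '[0,30,0,0,0,0.12,100, 0,60,0,0,0,0.24,100, 0,90,0,0,0,0.36,100, 0,120,0,0,0,0.48,100, 0,150,0,0,0,0.6,100, 0,180,0,0,0,0.72,100, 0,210,0,0,0,0.84,100, 0,240,0,0,0,0.96,100]' >/dev/null; python3 -m inch '[0,30,0,0,0,0.12,100, 0,60,0,0,0,0.24,100, 0,90,0,0,0,0.36,100, 0,120,0,0,0,0.48,100, 0,150,0,0,0,0.6,100, 0,180,0,0,0,0.72,100, 0,210,0,0,0,0.84,100, 0,240,0,0,0,0.96,100]' >/dev/null; python3 -m inch '[0,0,0,0,0,0.12,100, 0,0,0,0,0,0.24,100, 0,0,0,0,0,0.36,100, 0,0,0,0,0,0.48,100, 0,0,0,0,0,0.6,100,0,0,0,0,0,0.722,100,0,0,0,0,0,0.722,100]'
python3 - <<'E'
from h import *
o=bot.get_obs();q=o["tool_rot"];p=o["eef_pos"];print(p,np.degrees(2*np.arctan2(q[1],q[0])),"go",1000*(np.array([.487,.4085])-p[:2]))
t=bot.camera("top")
for r in mask("top","magnifier")[:1]:
    P=pts(r["mask"],"top",.012);m=P.mean(0);w,v=np.linalg.eigh(np.cov((P-m).T));a=v[:,1];a=a if a[0]<0 else -a;s=(P-m)@a
    print(r["confidence"],len(P),m,a,s.min(),s.max(),m+a*(s.min()+.042),m+a*(s.max()-.118))
    # handle only
    H=P[s<-.02]; mh=H.mean(0);w,v=np.linalg.eigh(np.cov((H-mh).T));print("handle",mh,np.degrees(np.arctan2(v[1,1],v[0,1])))
E
```

```text
clock: 15.32
eef_pos: [0.4586, 0.2961, 0.119]
tool_rot: [0.257, 0.966, 0.0, 0.0]
ft_force: [0.5, 0.6, 0.1]
grip_width: 0.0856
grasp_force: 0.0
[0.4586 0.2961 0.119 ] 150.19737626453488 go [ 28.3555 112.4329]
0.59 702 [0.7329 0.3757] [-0.0693 -0.9976] -0.0687237987171909 0.06947608175503207 [0.7348 0.4023] [0.7363 0.4241]
handle [0.736  0.4194] -176.71898856725207
```

```bash
python3 -m inch '[9,35,0,0,0,0,100, 18,72,0,0,0,0,100, 28,112,0,0,0,0,100, 28,112,0,0,0,0,100]'
python3 - <<'E'
from h import *
t=cv2.imread("pics/t0.png");h=cv2.cvtColor(t,cv2.COLOR_BGR2HSV)
m=((h[...,0]>100)&(h[...,0]<130)&(h[...,1]>110)).astype(np.uint8);m[:200]=0;m[260:]=0;m[:,:65]=0;m[:,120:]=0
n,l,st,_=cv2.connectedComponentsWithStats(m);k=1+st[1:,4].argmax();P=pts(l==k,"top",.012)
a=np.array([-.8667,.4989]);
for _ in range(3):
    c=P.mean(0);s=(P-c)@a;H=P[s<np.quantile(s,0)+.07];mh=H.mean(0);w,v=np.linalg.eigh(np.cov((H-mh).T));a=v[:,1]*(-1 if v[0,1]>0 else 1)
s=(P-mh)@a;print(len(P),"axis",np.degrees(np.arctan2(a[1],a[0])),s.min(),s.max(),mh+a*(s.min()+.042),mh+a*(s.max()-.118))
E
```

```text
clock: 15.75
eef_pos: [0.4869, 0.4144, 0.1176]
tool_rot: [0.257, 0.966, 0.002, 0.0]
ft_force: [0.6, -0.0, -0.5]
grip_width: 0.085
grasp_force: 0.0
254 axis 150.8400433896041 -0.03470453729721633 0.12160059402839425 [0.4864 0.4107] [0.4896 0.4089]
```

```bash
python3 -m inch '[1,1,-30,0,0,0.01,60, 1,1,-60,0,0,0.01,60, 1,1,-85,0,0,0.01,60, 1,1,-100,0,0,0.01,60, 1,1,-110,0,0,0.01,60, 1,1,-115,0,0,0.01,60,1,1,-115,0,0,0.01,60]'; python3 -m inch '[0,0,0,0,0,0,0, 0,0,0,0,0,0,0, 0,0,0,0,0,0,0, 0,0,0,0,0,0,0, 0,0,0,0,0,0,0]'
```

```text
clock: 16.33
eef_pos: [0.486, 0.408, 0.0032]
tool_rot: [0.254, 0.967, -0.001, -0.0]
ft_force: [0.4, 0.3, -0.7]
grip_width: 0.0511
grasp_force: 0.0
clock: 16.75
eef_pos: [0.4876, 0.4095, 0.0062]
tool_rot: [0.253, 0.967, 0.002, 0.001]
ft_force: [0.2, 0.4, 6.0]
grip_width: 0.016
grasp_force: 60.4
```

```bash
python3 -m inch '[0,0,20,0,0,0,0, 0,0,55,0,0,0,0, 0,0,90,0,0,0,0, 0,-15,120,0,0,-0.06,0, 0,-45,120,0,0,-0.18,0, 0,-75,120,0,0,-0.3,0, 0,-105,120,0,0,-0.42,0, 0,-135,120,0,0,-0.54,0]'; python3 -m inch '[0,-30,0,0,0,-0.12,0, 0,-60,0,0,0,-0.24,0, 1,-90,0,0,0,-0.36,0, 1,-120,0,0,0,-0.48,0, 2,-150,0,0,0,-0.6,0, 2,-180,0,0,0,-0.72,0, 2,-210,0,0,0,-0.84,0, 3,-240,0,0,0,-0.96,0]' >/dev/null; python3 -m inch '[0,-30,0,0,0,-0.12,0, 0,-60,0,0,0,-0.24,0, 1,-90,0,0,0,-0.36,0, 1,-120,0,0,0,-0.48,0, 2,-150,0,0,0,-0.6,0, 2,-180,0,0,0,-0.72,0, 2,-210,0,0,0,-0.84,0, 3,-240,0,0,0,-0.96,0]'; python3 -m inch '[0,-30,-10,0,0,-0.1,0, 0,-60,-30,0,0,-0.194,0, 0,-94,-40,0,0,-0.194,0, 0,-94,-50,0,0,-0.194,0, 0,-94,-50,0,0,-0.194,0]'
cat > chk.py <<'E'
from h import *
o=bot.get_obs();q=o["tool_rot"];p=o["eef_pos"];print(p,np.degrees(2*np.arctan2(q[1],q[0])),o["ft_force"],o["grip_width"],"go",1000*(np.array([.4925,-.2995])-p[:2]))
for c in("top","scene"):
  bot.camera(c)
  for n in("magnifier","torch"):
   for r in mask(c,n)[:1]:
    P=pts(r["mask"],c,max(p[2]+.004,.018) if n=="magnifier" else .022);cx,w,a=cv2.minAreaRect((P*1000).astype(np.float32)); print(c,n,round(r["confidence"],2),len(P),"rect",np.round(cx,1),np.round(w,1),round(a,1))
E
python3 chk.py
```

```text
clock: 17.42
eef_pos: [0.4855, 0.2719, 0.1242]
tool_rot: [0.504, 0.864, -0.0, 0.0]
ft_force: [-0.2, -0.5, -1.0]
grip_width: 0.0159
grasp_force: 59.6
clock: 18.75
eef_pos: [0.4912, -0.2079, 0.124]
tool_rot: [0.997, 0.082, -0.001, -0.0]
ft_force: [0.4, 0.4, -2.2]
grip_width: 0.0161
grasp_force: 59.6
clock: 19.17
eef_pos: [0.4899, -0.3012, 0.0714]
tool_rot: [1.0, -0.014, -0.002, -0.001]
ft_force: [0.1, 0.8, -0.6]
grip_width: 0.0159
grasp_force: 59.6
[ 0.4899 -0.3012  0.0714] -1.5707278464076486 [ 0.1319  0.7648 -0.6216] 0.015850396033869358 go [2.5873 1.7337]
top magnifier 0.93 604 rect [ 525.8 -307.3] [ 74.8 158.4] 89.2
top torch 0.86 446 rect [ 488.9 -216.5] [ 37.6 140.3] 89.5
scene magnifier 0.96 447 rect [ 533.2 -311.9] [166.1  81.9] 13.0
scene torch 0.58 478 rect [ 488.8 -213.3] [181.9  50.2] 0.8
```

```bash
python3 -m inch '[2,2,-20,0,0,0,0, 2,2,-40,0,0,0,0, 2,2,-46,0,0,0,0, 2,2,-46,0,0,0,0, 2,2,-46,0,0,0,0]'; python3 chk.py
```

```text
clock: 19.88
eef_pos: [0.4944, -0.2982, 0.0287]
tool_rot: [1.0, -0.012, -0.0, -0.0]
ft_force: [0.1, -0.9, -0.2]
grip_width: 0.0156
grasp_force: 59.6
[ 0.4944 -0.2982  0.0287] -1.340516090880621 [ 0.0588 -0.9413 -0.2319] 0.015600054072469057 go [-1.9166 -1.2614]
top magnifier 0.61 499 rect [ 530.7 -304. ] [ 71.5 155.1] 89.3
top torch 0.67 474 rect [ 488.9 -216.5] [ 37.6 140.4] 89.5
scene magnifier 0.84 401 rect [ 561.6 -310.1] [120.7  72.4] 20.9
scene torch 0.7 381 rect [ 490.9 -216.4] [167.9  46.5] 1.3
```

```bash
python3 -m inch '[-1,0,-5,0,0,0,0, -1,0,-9,0,0,0,0, -1,0,-12,0,0,0,0, -1,0,-12,0,0,0,0]'; python3 -m inch '[0,0,-3,0,0,0,0, 0,0,-6,0,0,0,0, 0,0,-6,0,0,0,0]'
```

```text
clock: 20.52
eef_pos: [0.4923, -0.2982, 0.015]
tool_rot: [1.0, -0.012, -0.001, -0.001]
ft_force: [0.2, -0.9, -2.2]
grip_width: 0.0157
grasp_force: 59.6
clock: 20.77
eef_pos: [0.4933, -0.2988, 0.0103]
tool_rot: [1.0, -0.012, 0.0, 0.0]
ft_force: [-0.5, 0.7, 0.3]
grip_width: 0.0157
grasp_force: 59.7
```

```bash
python3 -m inch '[0,0,-1,0,0,0,0, 0,0,-1,0,0,0,0]';python3 -m inch '[0,0,0,0,0,0,40, 0,0,0,0,0,0,40, 0,0,0,0,0,0,40,0,0,15,0,0,0,40, 0,0,50,0,0,0,40, 0,0,85,0,0,0,60, -20,40,110,0,0,0,100, -60,70,140,0,0,0,100]'; python3 -m inch '[-20,35,0,0,0,0,100, -40,70,0,0,0,0,100, -60,105,0,0,0,0,100, -60,105,0,0,0,0,100]'; python3 chk.py
python3 - <<'E'
from h import *
t=bot.camera("top");s=bot.camera("scene")
cv2.imwrite("pics/p2.png",np.hstack([cv2.resize(t[160:260,265:365],None,fx=4,fy=4),cv2.resize(s[110:210,140:240],None,fx=4,fy=4)]))
E
```

```text
clock: 20.93
eef_pos: [0.4934, -0.2988, 0.0102]
tool_rot: [1.0, -0.012, 0.0, 0.0]
ft_force: [-1.9, 1.5, 6.6]
grip_width: 0.0157
grasp_force: 60.5
clock: 21.6
eef_pos: [0.4522, -0.2429, 0.1375]
tool_rot: [1.0, -0.012, 0.002, 0.0]
ft_force: [-0.6, 0.6, 0.0]
grip_width: 0.0691
grasp_force: 0.0
clock: 21.93
eef_pos: [0.3836, -0.1326, 0.1348]
tool_rot: [1.0, -0.01, -0.003, -0.002]
ft_force: [-0.9, -0.2, -0.6]
grip_width: 0.0856
grasp_force: 0.0
[ 0.3836 -0.1326  0.1348] -1.158723294271835 [-0.8882 -0.1974 -0.6042] 0.08557975315582964 go [ 108.887  -166.8936]
top magnifier 0.94 679 rect [ 528.3 -279.7] [ 65.  138.2] 89.3
top torch 0.83 480 rect [ 490.5 -218.1] [ 40.7 143.5] 89.5
scene magnifier 0.59 477 rect [ 654.2 -199.6] [141.   69.2] 12.2
scene torch 0.62 391 rect [ 489.9 -215.3] [ 46.8 169.2] 89.9
```

View pics/p2.png

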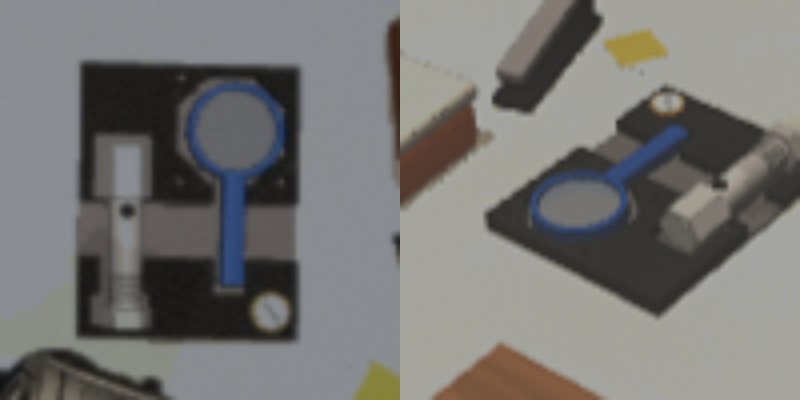

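Both parts lie in their nests (magnifier lens at (235,130), torch head at (125,170), flush in the scene view at (580,205) and (690,215)). Now the tins.

```bash
python3 -m inch '[20,15,0,0,0,0.12,100, 40,30,0,0,0,0.24,100, 60,45,0,0,0,0.36,100, 80,60,0,0,0,0.48,100, 100,75,0,0,0,0.6,100, 110,80,0,0,0,0.72,100, 110,80,0,0,0,0.84,100, 110,80,0,0,0,0.96,100]' >/dev/null; python3 -m inch '[0,0,0,0,0,0.12,100, 0,0,0,0,0,0.24,100, 0,0,0,0,0,0.36,100, 0,0,0,0,0,0.48,100, 0,0,0,0,0,0.6,100, 0,0,0,0,0,0.635,100,0,0,0,0,0,0.635,100]'
python3 - <<'E'
from h import *
o=bot.get_obs();p=o["eef_pos"];q=o["tool_rot"];print(p,np.degrees(2*np.arctan2(q[1],q[0])),o["joint_pos"])
L=at("top",[[216.75,188],[175.5,194.5],[136,194.3]],.08);print(L)
print(proj("scene",np.c_[L,[.08]*3]),"scene lids seen ~ (350.5-250..)")
g=cv2.imread("pics/s0.png")
# scene lid centres: from zoom z0 (off 250,165 scale 4)
S=at("scene",[[250+103/4,165+98/4],[250+281/4,165+155/4]],.08);print("scene",S)
bot.camera("top")
for q in mask("top","tin_a")[:4]:
    P=pts(q["mask"],"top",.08);print(round(q["confidence"],2),len(P),[np.round(v,1) for v in cv2.minEnclosingCircle((P*1000).astype(np.float32))])
E
```

```text
clock: 23.58
eef_pos: [0.5002, -0.0585, 0.1355]
tool_rot: [0.707, 0.707, -0.0, -0.0]
ft_force: [-0.5, -0.2, -0.3]
grip_width: 0.0851
grasp_force: 0.0
[ 0.5002 -0.0585  0.1355] 89.9626469183133 [-0.1165  0.3092 -0.1539  1.1083  0.      1.455 ]
[[0.5818 0.0265]
 [0.5628 0.1496]
 [0.5638 0.2676]]
[[274.6395 187.4585]
 [318.7771 201.4647]
 [360.8739 220.3259]] scene lids seen ~ (350.5-250..)
scene [[0.5871 0.0332]
 [0.5683 0.1567]]
0.91 403 [array([561.7, 261.6]), np.float64(38.0)]
0.87 357 [array([562.8, 148.1]), np.float64(34.6)]
0.86 298 [array([584.7,  27.9]), np.float64(30.4)]
```

```bash
python3 -m inch '[28,29,0,0,0,0,100, 56,58,0,0,0,0,100, 84,86,0,0,0,0,100, 84,86,0,0,0,0,100, 84,86,-30,0,0,0,100, 84,86,-60,0,0,0,100, 84,86,-90,0,0,0,100, 84,86,-105,0,0,0,100]'; python3 -m inch '[0,0,0,0,0,0,100,0,0,0,0,0,0,0, 0,0,0,0,0,0,0, 0,0,0,0,0,0,0, 0,0,0,0,0,0,0]';python3 -m inch '[0,0,10,0,0,0,0,0,0,25,0,0,0,0, 0,0,30,0,0,0,0, 0,0,30,0,0,0,0, 0,0,30,0,0,0,0,0,0,30,0,0,0,0]'; python3 -c "
from h import *
for _ in range(3):
  bot.camera('top');o=bot.get_obs();print(o['ft_force'],o['tau'])"
```

```text
clock: 24.35
eef_pos: [0.5813, 0.0278, 0.027]
tool_rot: [0.707, 0.707, -0.002, -0.002]
ft_force: [-0.7, -1.1, 0.2]
grip_width: 0.0851
grasp_force: 0.0
clock: 24.77
eef_pos: [0.5854, 0.028, 0.033]
tool_rot: [0.707, 0.707, 0.001, 0.001]
ft_force: [-0.1, -0.7, 2.1]
grip_width: 0.0567
grasp_force: 65.0
clock: 25.27
eef_pos: [0.5832, 0.0281, 0.0604]
tool_rot: [0.707, 0.707, -0.0, -0.0]
ft_force: [-0.4, 0.3, -5.1]
grip_width: 0.0568
grasp_force: 65.0
[-0.2749 -0.1336 -4.8808] [ -0.0029 -50.415   23.9937  -0.0242   0.0184   0.0002]
[-0.8576  0.4407 -4.5266] [ -0.0019 -50.2669  23.8627  -0.0026   0.0185   0.0001]
[ 0.1622  0.1367 -4.6394] [ -0.0012 -50.1483  23.7724   0.0102   0.0186   0.    ]
```

Tin 1 weighs about 0.48 kg, which with the 0.55 kg limit already makes it the heaviest. I'll still heft the other two.

```bash
python3 -m inch '[0,0,-10,0,0,0,0,0,0,-20,0,0,0,0, 0,0,-26,0,0,0,0, 0,0,-30,0,0,0,0, 0,0,-30,0,0,0,0]';python3 -m inch '[0,0,0,0,0,0,100,0,0,0,0,0,0,100, 0,0,0,0,0,0,100, 0,0,0,0,0,0,100, 0,0,40,0,0,0,100, 0,0,80,0,0,0,100, 0,0,105,0,0,0,100, 0,0,105,0,0,0,100]'; python3 -m inch '[-7,40,0,0,0,0,100, -14,80,0,0,0,0,100, -19,124,0,0,0,0,100, -19,124,0,0,0,0,100, -19,124,-30,0,0,0,100, -19,124,-60,0,0,0,100, -19,124,-90,0,0,0,100, -19,124,-105,0,0,0,100]'; python3 -m inch '[0,0,0,0,0,0,100,0,0,0,0,0,0,0, 0,0,0,0,0,0,0, 0,0,0,0,0,0,0, 0,0,0,0,0,0,0]';python3 -m inch '[0,0,10,0,0,0,0,0,0,25,0,0,0,0, 0,0,30,0,0,0,0, 0,0,30,0,0,0,0, 0,0,30,0,0,0,0,0,0,30,0,0,0,0]'; python3 -c "
from h import *
for _ in range(2):
  bot.camera('top');o=bot.get_obs();print(o['ft_force'],o['tau'])"
```

```text
clock: 25.83
eef_pos: [0.5822, 0.028, 0.0327]
tool_rot: [0.707, 0.707, -0.001, -0.001]
ft_force: [-7.4, -0.2, 15.2]
grip_width: 0.0565
grasp_force: 66.4
clock: 26.5
eef_pos: [0.5883, 0.0283, 0.1427]
tool_rot: [0.707, 0.707, 0.005, 0.004]
ft_force: [1.1, 1.0, -0.4]
grip_width: 0.0855
grasp_force: 0.0
clock: 27.17
eef_pos: [0.5621, 0.1516, 0.0266]
tool_rot: [0.707, 0.707, -0.003, -0.001]
ft_force: [-0.0, -0.7, -0.0]
grip_width: 0.0852
grasp_force: 0.0
clock: 27.58
eef_pos: [0.5664, 0.1524, 0.0329]
tool_rot: [0.707, 0.707, 0.002, 0.001]
ft_force: [0.5, -0.1, -0.6]
grip_width: 0.0568
grasp_force: 63.8
clock: 28.08
eef_pos: [0.5645, 0.152, 0.0608]
tool_rot: [0.707, 0.707, -0.0, -0.0]
ft_force: [1.0, 0.6, -0.4]
grip_width: 0.0568
grasp_force: 64.0
[-0.5054  0.5356 -0.5377] [ -0.0035 -48.5499  22.9015  -0.0201   0.0041  -0.    ]
[-0.7697  0.473  -2.1344] [ -0.0027 -48.4206  22.7871  -0.0051   0.0041  -0.    ]
```

```bash
python3 -m inch '[0,0,-10,0,0,0,0,0,0,-20,0,0,0,0, 0,0,-26,0,0,0,0, 0,0,-29,0,0,0,0, 0,0,-29,0,0,0,0]';python3 -m inch '[0,0,0,0,0,0,100,0,0,0,0,0,0,100, 0,0,0,0,0,0,100, 0,0,0,0,0,0,100, 0,0,40,0,0,0,100, 0,0,80,0,0,0,100, 0,0,105,0,0,0,100, 0,0,105,0,0,0,100]'; python3 -m inch '[-1,38,0,0,0,0,100, -2,76,0,0,0,0,100, -2,112,0,0,0,0,100, -2,112,0,0,0,0,100, -2,112,-30,0,0,0,100, -2,112,-60,0,0,0,100, -2,112,-90,0,0,0,100, -2,112,-105,0,0,0,100]'; python3 -m inch '[0,0,0,0,0,0,100,0,0,0,0,0,0,0, 0,0,0,0,0,0,0, 0,0,0,0,0,0,0, 0,0,0,0,0,0,0]';python3 -m inch '[0,0,10,0,0,0,0,0,0,25,0,0,0,0, 0,0,30,0,0,0,0, 0,0,30,0,0,0,0, 0,0,30,0,0,0,0,0,0,30,0,0,0,0]'; python3 -c "
from h import *
for _ in range(2):
  bot.camera('top');o=bot.get_obs();print(o['ft_force'],o['tau'])"
```

```text
clock: 28.6
eef_pos: [0.5631, 0.1517, 0.0325]
tool_rot: [0.707, 0.707, -0.001, -0.001]
ft_force: [-5.2, -1.2, 11.2]
grip_width: 0.0567
grasp_force: 64.8
clock: 29.27
eef_pos: [0.569, 0.1532, 0.1436]
tool_rot: [0.707, 0.707, 0.005, 0.003]
ft_force: [0.1, -0.2, 0.6]
grip_width: 0.0852
grasp_force: 0.0
clock: 29.93
eef_pos: [0.56, 0.2627, 0.0271]
tool_rot: [0.707, 0.707, -0.003, -0.001]
ft_force: [-0.6, -0.3, -0.1]
grip_width: 0.0853
grasp_force: 0.0
clock: 30.35
eef_pos: [0.5644, 0.2647, 0.0341]
tool_rot: [0.707, 0.707, 0.002, 0.001]
ft_force: [0.6, -0.1, 2.2]
grip_width: 0.0567
grasp_force: 64.3
clock: 30.85
eef_pos: [0.5624, 0.2639, 0.0616]
tool_rot: [0.707, 0.707, -0.0, -0.0]
ft_force: [-0.5, 0.3, -2.0]
grip_width: 0.0567
grasp_force: 64.1
[-0.0221 -0.6966 -2.2426] [ -0.0014 -52.4052  23.7939  -0.0246   0.0157   0.    ]
[-0.5602 -1.1344 -1.9554] [ -0.001  -52.2535  23.6708  -0.0088   0.0158  -0.    ]
```

Tin 3 reads 2.1 N and tin 2 about 1.4 N, so tin 1 is the sample tin. I'll put this one back and fetch tin 1.

```bash
python3 -m inch '[0,0,-10,0,0,0,0,0,0,-20,0,0,0,0, 0,0,-26,0,0,0,0, 0,0,-29,0,0,0,0, 0,0,-29,0,0,0,0]';python3 -m inch '[0,0,0,0,0,0,100,0,0,0,0,0,0,100, 0,0,0,0,0,0,100, 0,0,0,0,0,0,100, 0,0,40,0,0,0,100, 0,0,80,0,0,0,100, 0,0,105,0,0,0,100, 0,0,105,0,0,0,100]'; python3 -m inch '[3,-38,0,0,0,0,100, 6,-76,0,0,0,0,100, 9,-112,0,0,0,0,100, 12,-150,0,0,0,0,100, 15,-188,0,0,0,0,100, 18,-220,0,0,0,0,100, 21,-236,0,0,0,0,100, 21,-236,0,0,0,0,100]'; python3 -m inch '[0,0,-30,0,0,0,100,0,0,-60,0,0,0,100,0,0,-90,0,0,0,100,0,0,-105,0,0,0,100,0,0,-105,0,0,0,100]'; python3 -m inch '[0,0,0,0,0,0,0, 0,0,0,0,0,0,0, 0,0,0,0,0,0,0, 0,0,0,0,0,0,0]';python3 -m inch '[0,0,15,0,0,0,0,0,0,40,0,0,0,0, 0,0,70,0,0,0,0, 0,0,100,0,0,0,0, 0,0,130,0,0,0,0,0,0,160,0,0,0,0,0,0,185,0,0,0,0,0,0,200,0,0,0,0]'; python3 -m inch '[0,0,0,0,0,0,0, 0,0,0,0,0,0,0, 0,0,0,0,0,0,0, 0,0,0,0,0,0,0,0,0,0,0,0,0,0,0,0,0,0,0,0,0]'
```

```text
clock: 31.37
eef_pos: [0.5611, 0.2633, 0.0336]
tool_rot: [0.707, 0.707, -0.002, -0.001]
ft_force: [-4.6, -3.8, 12.3]
grip_width: 0.0567
grasp_force: 65.4
clock: 32.03
eef_pos: [0.5668, 0.266, 0.1451]
tool_rot: [0.707, 0.707, 0.006, 0.002]
ft_force: [0.8, 0.3, 0.2]
grip_width: 0.085
grasp_force: 0.0
clock: 32.7
eef_pos: [0.584, 0.0241, 0.1373]
tool_rot: [0.709, 0.705, -0.001, 0.0]
ft_force: [0.2, 0.0, 0.1]
grip_width: 0.0855
grasp_force: 0.0
clock: 33.12
eef_pos: [0.5797, 0.0289, 0.028]
tool_rot: [0.707, 0.707, -0.003, -0.003]
ft_force: [-1.1, -0.3, -0.9]
grip_width: 0.0854
grasp_force: 0.0
clock: 33.45
eef_pos: [0.5852, 0.0285, 0.0349]
tool_rot: [0.707, 0.707, 0.001, 0.001]
ft_force: [-0.4, 0.3, 2.0]
grip_width: 0.0567
grasp_force: 65.1
clock: 34.12
eef_pos: [0.5849, 0.0281, 0.2371]
tool_rot: [0.707, 0.707, 0.002, 0.002]
ft_force: [0.4, -0.8, -4.2]
grip_width: 0.0565
grasp_force: 65.2
clock: 34.62
eef_pos: [0.5831, 0.0281, 0.2315]
tool_rot: [0.707, 0.707, -0.001, -0.001]
ft_force: [0.4, -0.2, -4.4]
grip_width: 0.0573
grasp_force: 65.2
```

```bash
python3 - <<'E'
from h import *
for c in("top","scene"):
  bot.camera(c)
  for q in mask(c,"tin_a")[:4]: print(c,round(q["confidence"],2),q["mask"].sum(),np.round(q["uv"],1))
  for n in("torch","magnifier"):
    for r in mask(c,n)[:1]:
      P=pts(r["mask"],c,.02);cx,w,a=cv2.minAreaRect((P*1000).astype(np.float32)); print(c,n,round(r["confidence"],2),np.round(cx,1),np.round(w,1),round(a,1))
o=bot.get_obs();print(o["eef_pos"],o["ft_force"],o["grip_width"],o["grasp_force"],o["joint_vel"],o["clock"])
E
```

```text
top 0.89 405 [137.3 195.4]
top torch 0.62 [ 490.4 -216.8] [ 37.7 143.7] 89.5
top magnifier 0.59 [ 527.8 -305. ] [ 75.4 156.9] 89.3
scene 0.96 797 [359.1 230.5]
scene 0.76 733 [318.9 212.5]
scene 0.7 651 [280.8 142.2]
scene torch 0.79 [ 486.9 -215.9] [167.7  45.2] 0.1
scene magnifier 0.82 [ 540.5 -306.5] [165.2  81.5] 12.5
[0.5839 0.0281 0.233 ] [-0.7655  0.7611 -4.2505] 0.05736431995509156 65.24560689926147 [-0.0002 -0.0011  0.0016  0.0007  0.0009 -0.002 ] 35.0167
```

```bash
python3 -c "
from workcell import bot
print(bot.job_done())"
```

```text
the job is handed in; nothing more can be done
None
```

The job is handed in (no verdict was shown): the torch and magnifier lie in their nests, the heaviest tin (about 0.48 kg) is held level about 20 cm up, and the other two tins, hefted at about 1.4 N and 2.1 N, stand back on the shelf.

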